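# Sweeten a coffee at the breakfast-room sideboard: mug under the syrup pump, two full doses

### The job

Stand the mug upright on the sideboard under the spout of the syrup jar and let go of it, then dose it with at least two full strokes of the pump: each time push the head down gently until it sits firmly on its stop, rest there a moment, and let it come all the way back up. Do not pump while the mug is not under the spout, do not force the pump once it has met its stop, and leave the jar and everything else standing where it is.

Things in the scene. Friction and masses are not known exactly. Their poses are not given: they have to be found in the camera images.
- jar: Syrup jar of amber glass with a steel screw cap, loose, about 0.9 kg, 80 mm across, cap top at 130 mm. Origin: centre of its underside; z up; the spout points along its -x. On the threaded neck above the cap sits a knurled stop collar, 36 mm across, screwed to any height: it sets the stroke anywhere from 9 to 30 mm. The stroke is not measured: it must be felt.
- pump_head: Round black pump head on the jar's axis, 35 mm across, 35 mm tall. Origin: centre of its top face, 205 mm above the sideboard at rest; axes as the jar's. Push it down with closed fingers on the middle of its top: spring 2.5 N at first, 0.15 N more per mm (4 to 7 N at the stop), then it lands on the collar's rubber washer (20 N/mm). Seat it there with some 5 to 8 N beyond the spring; over 20 N damages it. It springs back up.
- spout_tip (a point): Mouth of the steel spout, an 11 mm tube that leaves the head level and bends down at its end: 90 mm from the jar's axis, 164 mm above the sideboard at rest; it goes down with the head.
- mug: White china mug, loose, about 0.3 kg, 80 mm across the outside, 90 mm tall, wall 4 mm. Origin at the centre of its underside; z up; the handle points along its -x.
- mug_mid (a point): Centre of the mug, on its axis, 45 mm above its underside. Axes as the mug's.
- mug_handle (a point): The place to hold the mug: inside the handle's loop, 60 mm from the mug's axis along its -x and 60 mm above its underside. The handle is a round bar 11 mm thick bent into an upright loop in the mug's x-z plane, from 14 to 79 mm high and reaching 78 mm from the axis; pinch it from above with the fingers closing along the mug's y.
- saucer: Bystander: small blue saucer, 100 mm across, 12 mm tall. Origin under its centre.
- spoon: Bystander: teaspoon, 140 mm long, lying along its x. Origin under its middle.
- sugar_bowl: Bystander: white lidded sugar bowl, 92 mm across, 90 mm tall. Origin under its centre.
- creamer: Bystander: small waisted white cream jug with a pouring lip and a thin handle, 70 mm across, 88 mm tall. Origin under its centre.
- tea_tin: Bystander: round steel tea tin, 76 mm across, 100 mm tall. Origin under its centre.
- cereal_bowl: Bystander: white bowl, 150 mm across, 65 mm tall. Origin under its centre.

How it is judged:
By the outcome, as a careful person would: the job done as asked, in the order asked, and still so for the second after the job is handed in, with the robot touching nothing.
It also fails if it takes over 72 s, if anything falls off the work surface, if the arm or the gripper's body presses on something with over 40 N, if the wrist force passes 120 N, or if a joint passes its speed limit or range.

### The arm

A 6-joint arm with a two-finger parallel gripper is mounted at the origin on the work surface. World frame = base frame: x ahead of the robot, y to its left, z up, the work surface at z = 0. Lengths are in m, angles in degrees, forces in N, time in s.
With the tool pointing down it reaches from about 0.325 to 0.775 m from the base axis. Payload 5.5 kg.
Tool frame: the origin (TCP) lies at the centre of the arm's flange, where the gripper is bolted on; the fingertips stand 182 mm ahead of it and the grasp point (between the pads) lies 163 mm ahead of it; z points along the fingers, y is the direction in which the jaws open and shut (so a half turn about z gives the same grasp; the last joint's range is limited). The gripper opens to 88 mm and grips with 3 to 60 N. Pads are 20 mm wide; open, the fingers measure 115 mm over their backs; the gripper's body (75 mm by 178 mm) begins 61 mm behind the grasp point.
Start: joints at [-79.681, 5.22, 70.514, -0, 104.267, -3.249], TCP at [0.141, -0.583, 0.405] pointing down, gripper open.
Joint ranges: [-164.24, 164.24], [-49.07, 125.15], [9.68, 141.18], [-86.29, 266.29], [3.28, 154.24], [-151.56, 151.56]. Speed limits (degrees/s): [147.25, 147.25, 172.46, 180, 180, 180].

### API

Orientations are given as [roll, pitch, yaw] about the fixed x, y, z axes, in that order (R = Rz(yaw) Ry(pitch) Rx(roll)).
In Python, from station import r gives the robot as it stands. The module is installed in compiled form; this text tells all that it offers. Calls block until the motion is done:
- r.reach(position, orientation): joint-space move of the TCP to a pose.
- r.servo_line(position, rotation=None, speed=0.15): straight line of the TCP; rotation=None keeps the orientation; speed is the mean speed in m/s.
- r.move_joints(angles): joint-space move.
- r.let_go() and r.grab(squeeze=None): open the fingers fully, or close them until they stop; squeeze is the grip in N (None keeps the last).
- r.wait(seconds).
- r.inverse_kinematics(position, orientation): joint angles nearest the present ones, or None.
- r.sense(): the state.
- r.snapshot(name): name is "side" or "top"; returns a dict with "frame" (420x560x3 uint8, red, green, blue), "fx", "fy", "cx", "cy" (pixels), "R" (3x3) and "t" (3): a world point X has camera coordinates R X + t. Camera axes: x right, y down, z forward; pixel columns grow to the right and rows downward; lengths in m; the calibration is good to about 2 mm. A picture is of the moment at which its call begins. There is no depth.
A pose or a line that the arm cannot do raises r.IKError and nothing moves.
- r.hand_in(): hands the job in, once; it reports no verdict.
The state is a dict: "clock": time; "joints": joint angles; "joint_vel": joint speeds; "joint_torque": joint torques, N m; "tcp_pos": TCP position; "orientation": TCP orientation; "contact_force": force on the tool from outside, world axes, zero at the start; "torque": the same for the moment, N m; "opening": finger opening in m.
Only numpy, scipy, OpenCV 4.12 (cv2) and the standard library are available. Lean on these libraries where they do the work, as an engineer would, in place of code of your own. Each camera call takes 0.05 s, during which the arm holds its last target.

## Working session

There is one attempt and no reset: what is moved stays moved. The work goes in short steps, each a Python script; the robot and the scene stay as the last script left them, time stands still between calls to the robot, and variables do not carry over. Pictures are saved under pics/ and viewed, and the job is handed in when it is done.

```bash
mkdir -p pics
python3 - <<'E'
from station import r
import cv2,numpy as np,pickle
for n in("side","top"):
    s=r.snapshot(n); pickle.dump(s,open(f"{n}0.pkl","wb"))
    cv2.imwrite(f"pics/{n}0.png",s["frame"][:,:,::-1])
    print(n,s["fx"],s["cx"],s["cy"],"C",-np.array(s["R"]).T@np.array(s["t"]),np.round(s["R"],3).tolist())
s=r.sense();print(s["clock"],s["contact_force"],s["opening"])
E
```

```text
side 451.05399299106693 275.169429259493 216.03757399238174 C [0.50172273 0.76211112 0.93745147] [[-0.99, -0.141, -0.008], [-0.094, 0.699, -0.709], [0.105, -0.702, -0.705]]
top 432.4310167436724 279.2907572303688 215.086654964558 C [ 0.37566282 -0.02093869  1.34028406] [[-0.02, -1.0, -0.006], [-0.982, 0.02, -0.187], [0.187, 0.002, -0.982]]
0.1 [ 0.28441819  0.97626978 -0.83570527] 0.08753191074517042
```

View pics/side0.png

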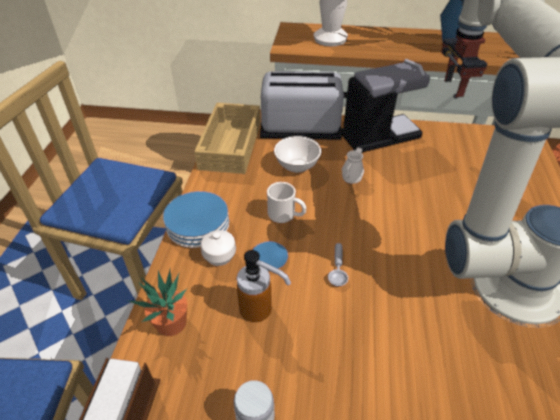

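View pics/top0.png

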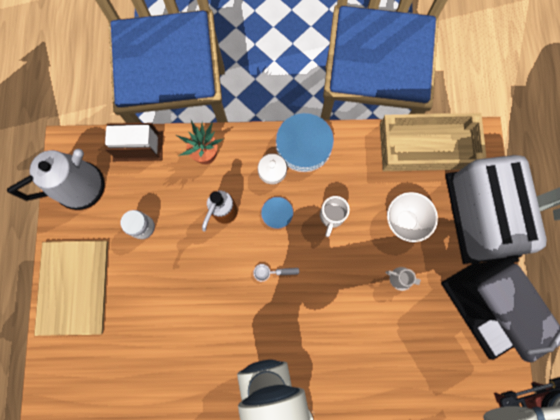

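The top view shows the jar's head at about (217,198) with its spout tip near (207,227). The mug stands upright at (335,211), its handle reaching to (329,235). The saucer is between them at (277,212). I'll zoom in for precise pixels.

Run:
```python
import cv2
t=cv2.imread("pics/top0.png");s=cv2.imread("pics/side0.png")
cv2.imwrite("pics/zt.png",cv2.resize(t[170:250,190:360],None,fx=4.7,fy=4.7,interpolation=cv2.INTER_CUBIC))
cv2.imwrite("pics/zs.png",cv2.resize(s[170:330,190:350],None,fx=3.75,fy=3.75,interpolation=cv2.INTER_CUBIC))
```

```text
(no output)
```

View pics/zt.png

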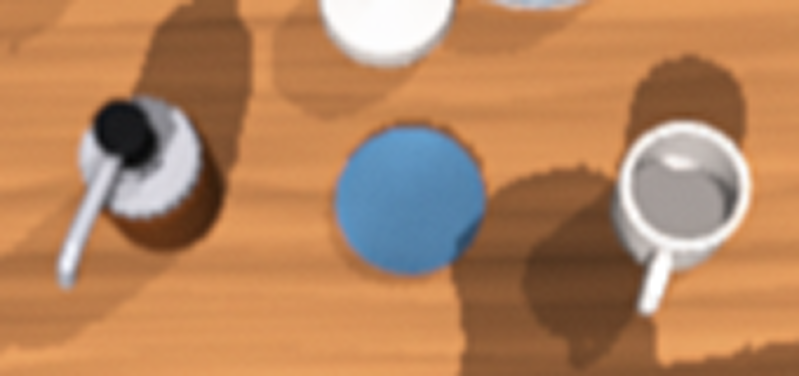

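View pics/zs.png

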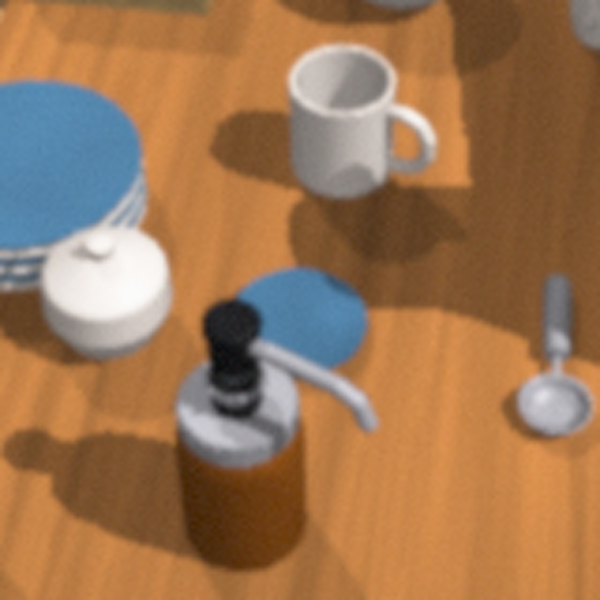

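The zooms give these pixels. Top: head top ≈(216.4,197.2), spout end ≈(204.2,229.5), mug rim centre ≈(335.5,209.8), handle end ≈(328,233). Side: head top ≈(252,256), tip ≈(288.5,283), mug rim centre ≈(281,191). Next I'll refine these with masks and cast rays.

```bash
cat > h.py <<'E'
import numpy as np,cv2
def ray(s,p):
    R=np.array(s["R"]);t=np.array(s["t"])
    d=R.T@np.array([(p[0]-s["cx"])/s["fx"],(p[1]-s["cy"])/s["fy"],1.]);return -R.T@t,d
def plane(s,p,z):
    c,d=ray(s,p);return c+d*(z-c[2])/d[2]
def tri(a,p,b,q):
    c1,d1=ray(a,p);c2,d2=ray(b,q)
    k=np.linalg.lstsq(np.c_[d1,-d2],c2-c1,rcond=None)[0]
    x=c1+d1*k[0];y=c2+d2*k[1];return (x+y)/2,np.linalg.norm(x-y)
def proj(s,X):
    c=np.array(s["R"])@np.array(X)+np.array(s["t"]);return c[0]/c[2]*s["fx"]+s["cx"],c[1]/c[2]*s["fy"]+s["cy"]
E
python3 - <<'E'
import pickle;from h import *
T=pickle.load(open("top0.pkl","rb"));S=pickle.load(open("side0.pkl","rb"))
for n,p,q,z in(("head",(216.4,197.2),(252,256),.205),("tip",(204.2,229.5),(288.5,283),.164),("rim",(335.5,209.8),(281,191),.09)):
    print(n,plane(T,p,z).round(4),plane(S,q,z).round(4),tri(T,p,S,q))
print("handle end z.06",plane(T,(328,234),.06))
print("saucer",plane(T,(190+411/4.7,170+200/4.7),.012),plane(T,(285,290-18),0.005))
# masks
for s,roi,nm in((T,(185,215,200,235),"T"),(S,(240,290,235,285),"S")):
    f=s["frame"][roi[0]:roi[1],roi[2]:roi[3]].astype(int)
    m=(f.max(2)<60).astype(np.uint8)
    n,l,st,c=cv2.connectedComponentsWithStats(m);i=1+st[1:,4].argmax()
    print(nm,"black",st[i][:2]+[roi[2],roi[0]],st[i][2:])
    print("\n".join("".join("#" if v else "." for v in r) for r in m))
E
```

```text
head [0.6444 0.1502 0.205 ] [0.6429 0.1584 0.205 ] (array([0.64544846, 0.15142186, 0.19677424]), np.float64(0.0018404496425487116))
tip [0.5635 0.1893 0.164 ] [0.5611 0.1876 0.164 ] (array([0.5620507 , 0.18896637, 0.16616327]), np.float64(0.002261662280753678))
rim [ 0.6262 -0.1841  0.09  ] [ 0.6262 -0.1828  0.09  ] (array([ 0.62640919, -0.18427602,  0.0887061 ]), np.float64(7.314900985134897e-05))
handle end z.06 [ 0.55896045 -0.16241184  0.06      ]
saucer [ 0.63679979 -0.01235118  0.012     ] [ 0.45196723 -0.03197736  0.005     ]
T black [210 192] [ 13  14 129]
...................................
...................................
...................................
...................................
...................................
...................................
...................................
.............######................
............########...............
...........##########..............
...........##########..............
..........############.............
..........############.............
...........############............
...........############..
[... 2432 characters left out ...]
.....................................
......................#...........................
.............##.....###...........................
.............##########...........................
...............#######............................
..................................................
..................................................
..................................................
..................................................
..................................................
..................................................
..................................................
..................................................
..................................................
```

Run:
```python
import pickle;from h import *
T=pickle.load(open("top0.pkl","rb"));S=pickle.load(open("side0.pkl","rb"))
m=np.array([.6262,-.184])
z=lambda u,v:(190+u/4.7,170+v/4.7)
zs=lambda u,v:(190+u/3.75,170+v/3.75)
for n,s,p,h in(("T outer",T,z(647,312),.0465),("T topbar",T,z(656,275),.076),("T mid",T,z(650,300),.06),("S outer",S,zs(437,150),.0465)):
    w=plane(s,p,h)[:2]-m; print(n,w.round(4),np.hypot(*w).round(4),np.degrees(np.arctan2(w[1],w[0])).round(1))
# projection check of hypotheses
for a in(160,163,166):
    d=np.array([np.cos(np.radians(a)),np.sin(np.radians(a))])
    X=[*(m+.0725*d),.0465]; print(a,proj(T,X),proj(S,X))
for X in((.644,.153,.205),(.642,.153,.205),(.644,.153,0),(.5625,.1885,.164)): print(X,proj(T,X),proj(S,X))
# handle white mask
f=T["frame"].astype(int)
mm=(f.min(2)>150)[222:242,318:345]
print("\n".join("".join("#" if v else "." for v in r) for r in mm))
f=S["frame"].astype(int)
mm=(f.min(2)>140)[176:225,262:312]
print("\n".join("".join("#" if v else "." for v in r) for r in mm))
from station import r
s=r.sense();print(s["orientation"])
for yaw in(-18,162):print(r.inverse_kinematics([.57,-.165,.35],[180,0,yaw]),r.inverse_kinematics([.5076,.2127,.223],[180,0,yaw-6]))
```

```text
T outer [-0.0725  0.0214] 0.0756 163.6
T topbar [-0.0533  0.018 ] 0.0562 161.3
T mid [-0.0667  0.0207] 0.0699 162.8
S outer [-0.0761  0.0235] 0.0797 162.9
160 (np.float64(326.48020264769326), np.float64(234.9574146267687)) (np.float64(303.67750573970255), np.float64(210.06570942796807))
163 (np.float64(327.68938096533765), np.float64(235.32882131915787)) (np.float64(304.2215850686441), np.float64(209.23215054222194))
166 (np.float64(328.91567030249877), np.float64(235.63753085985107)) (np.float64(304.6990669417614), np.float64(208.38157659216645))
(0.644, 0.153, 0.205) (np.float64(215.35057838998304), np.float64(197.38250692003513)) (np.float64(251.95286404684205), np.float64(254.01059531092884))
(0.642, 0.153, 0.205) (np.float64(215.344564949081), np.float64(198.10566570430902)) (np.float64(252.87970343216756), np.float64(254.10701647491896))
(0.644, 0.153, 0) (np.float64(225.15521849083342), np.float64(212.11428391225945)) (np.float64(255.66188438900258), np.float64(308.499467972317))
(0.5625, 0.1885, 0.164) (np.float64(204.47863124922915), np.float64(229.86631987205917)) (np.float
[... 2840 characters left out ...]
.................
..................................................
..................................................
..................................................
..................................................
..................................................
[-1.79901360e+02 -4.87517405e-03  1.35682109e+01]
[-1.94290034e+01  3.95520517e+00  7.73713518e+01 -2.54444375e-14
  9.86734430e+01  8.85709966e+01] [ 1.91933395e+01 -1.69119363e-02  9.44162857e+01 -2.54444375e-14
  8.56006262e+01  1.33193340e+02]
[-19.4290034    3.95520517  77.37135181   0.          98.67344302
 -91.4290034 ] [ 1.91933395e+01 -1.69119363e-02  9.44162857e+01  0.00000000e+00
  8.56006262e+01 -4.68066605e+01]
```

Run:
```python
from station import r
import cv2
g=[.5689,-.1662]
r.reach([*g,.36],[180,0,162.7])
r.servo_line([*g,.225],speed=.15)
s=r.snapshot("top");cv2.imwrite("pics/t1.png",cv2.resize(s["frame"][160:280,260:420,::-1],None,fx=4.5,fy=4.5))
s=r.snapshot("side");cv2.imwrite("pics/s1.png",cv2.resize(s["frame"][120:280,220:400,::-1],None,fx=3.5,fy=3.5))
s=r.sense();print(s["clock"],s["contact_force"],s["tcp_pos"])
```

```text
3.4 [ 0.72925211 -0.31558051 -0.46602368] [ 0.56930473 -0.16636125  0.22660291]
```

View pics/s1.png

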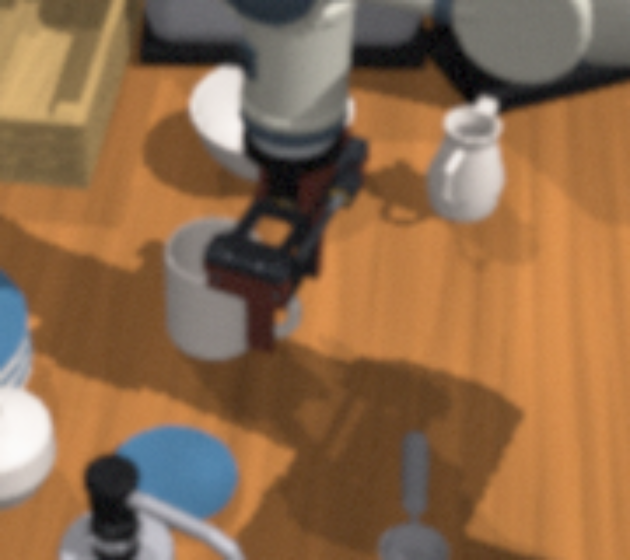

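View pics/t1.png

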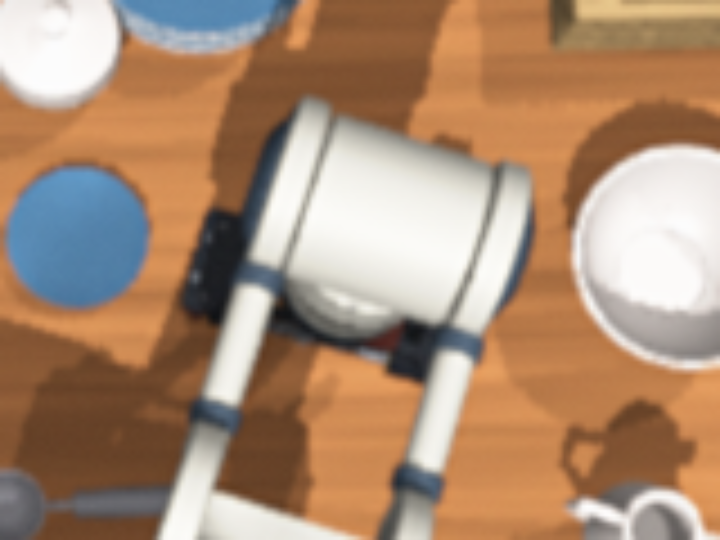

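In the side crop the left finger at (262,310) stands in front of the handle at (290,310). The jaws straddle the handle, so I'll grip and lift.

Run:
```python
from station import r
import cv2,pickle
r.grab(40)
s=r.sense();print(s["clock"],s["opening"],s["contact_force"],s["tcp_pos"])
r.servo_line([.5689,-.1662,.30],speed=.1)
s=r.sense();print(s["clock"],s["opening"],s["contact_force"],s["torque"])
for n in("top","side"):
    s=r.snapshot(n);pickle.dump(s,open(n+"2.pkl","wb"));cv2.imwrite(f"pics/{n}2.png",cv2.resize(s["frame"][100:300,200:420,::-1],None,fx=2.9,fy=2.9))
```

```text
4.575 0.010373636759803717 [0.08199146 0.02547775 1.29755168] [ 0.56896107 -0.16610587  0.22508634]
5.475 0.010497910952192826 [ 0.81538807  0.06830789 -1.88415828] [0.00922248 0.00094871 0.01436013]
```

View pics/side2.png

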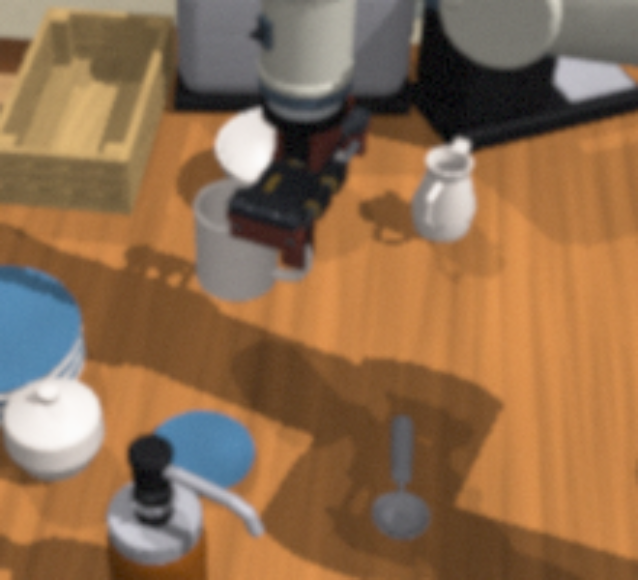

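The mug hangs upright from the handle in the side crop, at (235,245). Next is the carry around the spoon side, then in under the spout along the spout line.

Run:
```python
from station import r
import numpy as np,cv2,pickle
tip=np.array([.5620,.1887]);head=np.array([.644,.1525])
d=(tip-head)/np.linalg.norm(tip-head);yaw=np.degrees(np.arctan2(d[1],d[0]));print(d,yaw)
o=[180,0,yaw]
def P(m,z):
    h=np.array(m)+.06*d;return [h[0],h[1],z]
r.servo_line(P([.45,.10],.30),o,speed=.15)
r.servo_line(P(tip+.1*d,.29),o,speed=.15)
r.servo_line(P(tip+.1*d,.234),o,speed=.1)
s=r.sense();print(s["clock"],s["opening"],s["contact_force"],s["tcp_pos"],s["orientation"])
for n in("top","side"):
    s=r.snapshot(n);pickle.dump(s,open(n+"3.pkl","wb"));cv2.imwrite(f"pics/{n}3.png",s["frame"][:,:,::-1])
```

```text
[-0.91482083  0.40385993] 156.18029586229005
9.7167 0.010184892286378642 [ 0.48665342  0.00887615 -2.34875963] [0.41576769 0.25329757 0.23444327] [1.79971515e+02 2.07733769e-02 1.56170694e+02]
```

View pics/side3.png

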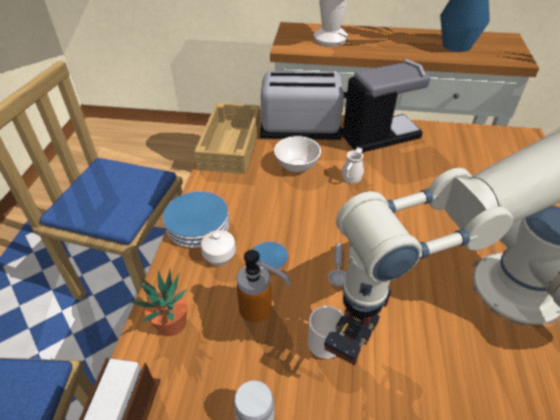

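View pics/top3.png

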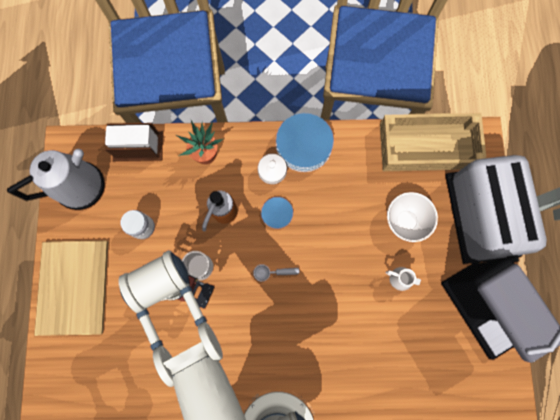

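The mug (top view ≈(200,264)) is lined up with the spout. I'll slide it in, set it down with force monitoring, and look before releasing.

Run:
```python
from station import r
import numpy as np,cv2,pickle
tip=np.array([.5620,.1887]);d=np.array([-.91482,.40386])
h=tip+.06*d
r.servo_line([*h,.233],speed=.08)
F=[]
for i in range(5):
    F.append(r.sense()["contact_force"][2]);r.wait(.02)
b=np.mean(F);z=.230
while z>.222:
    r.servo_line([*h,z],speed=.03)
    s=r.sense();print(round(z,4),s["tcp_pos"][2].round(4),round(s["contact_force"][2]-b,2))
    if s["contact_force"][2]-b>3.5:break
    z-=.001
print(s["clock"])
for n in("top","side"):
    s=r.snapshot(n);pickle.dump(s,open(n+"4.pkl","wb"));cv2.imwrite(f"pics/{n}4.png",cv2.resize(s["frame"][180:360,130:350,::-1],None,fx=3.3,fy=3.3))
```

```text
0.23 0.2296 -0.44
0.229 0.2289 -0.51
0.228 0.2279 -0.53
0.227 0.2269 0.51
0.226 0.2259 -0.48
0.225 0.2252 0.47
0.224 0.2249 6.59
13.05
```

View pics/side4.png

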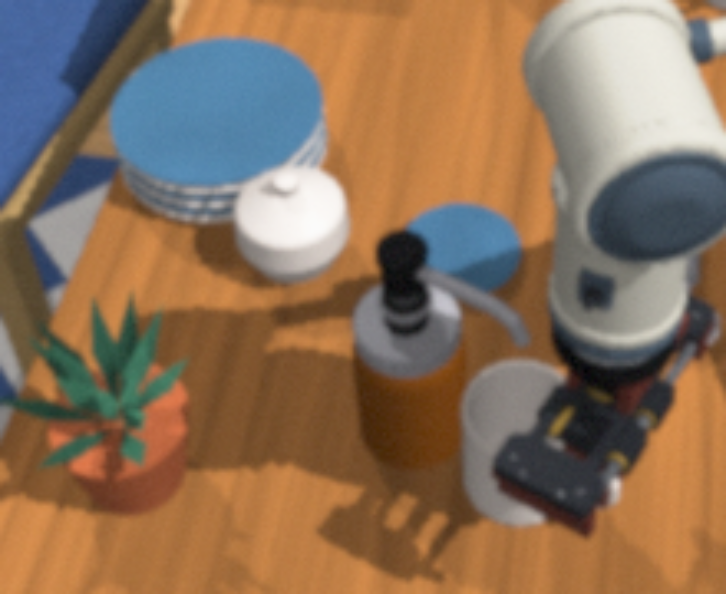

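View pics/top4.png

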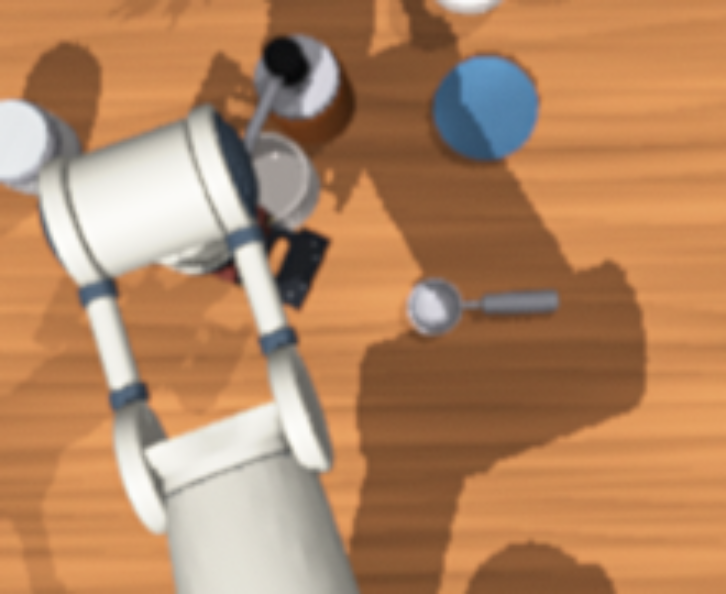

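The mug is seated under the spout. In the side crop the spout tip (522,338) is over the rim and the jar still stands. I'll release, back out along the handle, rise and check.

Run:
```python
from station import r
import numpy as np,cv2,pickle
from h import *
tip=np.array([.5620,.1887]);d=np.array([-.91482,.40386])
h=tip+.06*d
r.servo_line([*h,.2252],speed=.03)
r.let_go()
r.servo_line([*(h+.08*d),.2252],speed=.12)
r.servo_line([*(h+.09*d),.42],speed=.2)
print(r.sense()["clock"])
for n in("top","side"):
    s=r.snapshot(n);pickle.dump(s,open(n+"5.pkl","wb"));cv2.imwrite(f"pics/{n}5.png",cv2.resize(s["frame"][180:360,130:350,::-1],None,fx=3.3,fy=3.3))
```

```text
16.5917
```

View pics/side5.png

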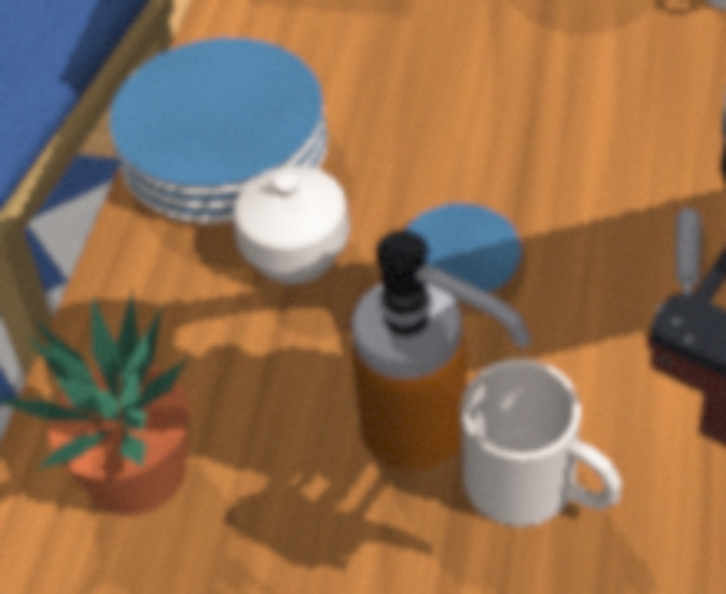

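View pics/top5.png

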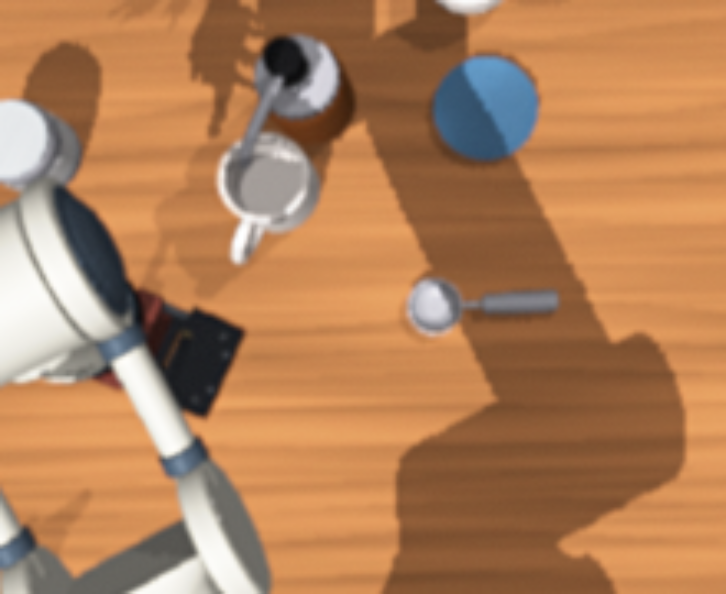

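Run:
```python
import pickle;from h import *
T=pickle.load(open("top5.pkl","rb"));S=pickle.load(open("side5.pkl","rb"))
print(plane(T,(130+267/3.3,180+182/3.3),.09),plane(S,(130+521/3.3,180+408/3.3),.09))
for n,s in(("T",T),("S",S)):
    print(n,proj(s,[.562,.1887,.09]),proj(s,[.644,.1525,.205]))
# cap / glass check: amber bottom, black masks vs start
for n in("top","side"):
    a=pickle.load(open(n+"0.pkl","rb"))["frame"].astype(int);b=pickle.load(open(n+"5.pkl","rb"))["frame"].astype(int)
    for f in(a,b):
        y,x=np.nonzero(f.max(2)<60);k=(abs(x-(216 if n=="top" else 252))<12)&(abs(y-(198 if n=="top" else 262))<15);print(n,k.sum(),x[k].mean(),y[k].mean())
```

```text
[0.55825177 0.18268099 0.09      ] [0.5613325  0.18917599 0.09      ]
T (np.float64(208.86314730917422), np.float64(233.92214026522709)) (np.float64(215.53594165578076), np.float64(197.37872031045936))
S (np.float64(287.6073799306778), np.float64(303.42404368267455)) (np.float64(251.9944421521704), np.float64(253.8323892561836))
top 129 216.3798449612403 198.08527131782947
top 137 216.1021897810219 197.992700729927
side 273 251.4798534798535 262.1978021978022
side 285 251.51228070175438 262.4280701754386
```

The mug's axis is within about 2 to 7 mm of the spout tip (the two views disagree somewhat), well inside its 36 mm bore, and the jar hasn't moved. Now for the pump.

```bash
cat > pump.py <<'E'
from station import r
import numpy as np
H=[.6432,.1523]
def fz(n=4):
    a=[]
    for _ in range(n): a.append(r.sense()["contact_force"]);r.wait(.015)
    return np.array(a).mean(0)
def stroke(b,zstart,fast_to=None):
    z=zstart;zc=None;k=0;log=[]
    if fast_to: r.servo_line([*H,fast_to],speed=.03);z=fast_to
    while z>zstart-.045:
        z-=.0005; r.servo_line([*H,z],speed=.02)
        f=fz(3)-b; a=r.sense()["tcp_pos"][2]; log.append((round(z*1e3,1),round(a*1e3,2),round(f[2],2)))
        if zc is None and f[2]>1.5: zc=a
        if f[2]>15: break
        exc=f[2]-(2.5+.15*1e3*(.387-a))
        if exc>5.3:
            f=fz(8)-b; exc=f[2]-(2.5+.15*1e3*(.387-a))
            if exc>5.6: break
    print(log[::4],log[-6:]);print("seat",fz(10)-b,"contact z",zc,"seat z",r.sense()["tcp_pos"][2],r.sense()["clock"])
E
python3 - <<'E'
from pump import *
import cv2
p=r.sense()["tcp_pos"]
r.servo_line([p[0],p[1],.45],speed=.25)
r.grab(10)
r.reach([*H,.44],[180,0,156])
r.servo_line([*H,.394],speed=.1)
r.wait(.3)
s=r.sense();print(s["clock"],s["opening"],s["tcp_pos"],s["orientation"],fz(8))
for n in("top","side"):
    s=r.snapshot(n);cv2.imwrite(f"pics/{n}6.png",cv2.resize(s["frame"][180:360,130:350,::-1],None,fx=3.3,fy=3.3))
E
```

```text
20.1583 0.00025280665861440233 [0.64323764 0.15226042 0.39477736] [1.79961641e+02 5.44266132e-02 1.55994830e+02] [-0.02174216  0.28058664  0.30382538]
```

View pics/side6.png

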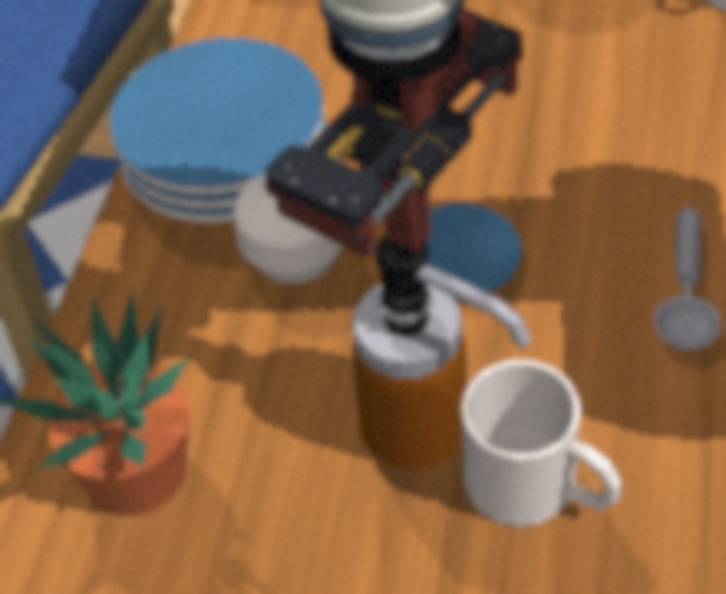

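View pics/top6.png

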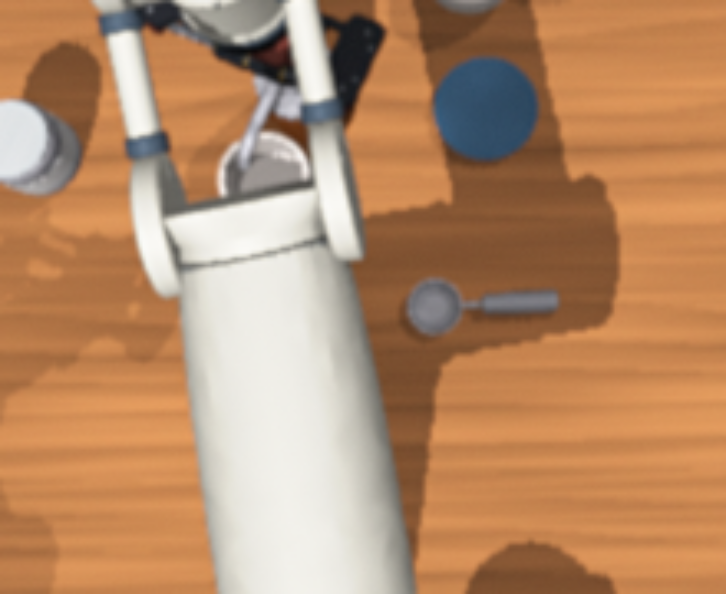

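In the side crop the closed fingertips (~(407,240)) are centred over the head (403,250). First stroke.

Run:
```python
from pump import *
import pickle
b=fz(8);pickle.dump(b,open("b.pkl","wb"))
stroke(b,.390)
```

```text
[(389.5, np.float64(389.34), np.float64(-0.09)), (387.5, np.float64(387.48), np.float64(0.03)), (385.5, np.float64(385.41), np.float64(2.59)), (383.5, np.float64(383.47), np.float64(3.12)), (381.5, np.float64(381.48), np.float64(3.24)), (379.5, np.float64(379.46), np.float64(3.8)), (377.5, np.float64(377.48), np.float64(3.66)), (375.5, np.float64(375.5), np.float64(3.7)), (373.5, np.float64(373.45), np.float64(4.28)), (371.5, np.float64(372.78), np.float64(8.28))] [(373.0, np.float64(373.04), np.float64(5.15)), (372.5, np.float64(372.97), np.float64(5.78)), (372.0, np.float64(372.9), np.float64(7.52)), (371.5, np.float64(372.78), np.float64(8.28)), (371.0, np.float64(372.75), np.float64(10.25)), (370.5, np.float64(372.64), np.float64(11.27))]
seat [-2.57106826 -0.50530196 10.68333467] contact z 0.38740100293035934 seat z 0.37265275096047606 32.7833
```

The stop is felt at about 14 mm of stroke, seated with +6 N beyond the spring. I'll rest, release, then do two more strokes the same way but faster, since the depth is now known.

Run:
```python
from pump import *
import pickle
b=pickle.load(open("b.pkl","rb"))
r.wait(.4);print("rest",fz(6)-b)
for k in range(2):
    r.servo_line([*H,.396],speed=.04);r.wait(.5);print("up",fz(6)-b,r.sense()["tcp_pos"][2],r.sense()["clock"])
    r.servo_line([*H,.374],speed=.03)
    z=.3725
    while z>.3690:
        r.servo_line([*H,z],speed=.01)
        f=fz(5)-b;print(round(z*1e3,1),r.sense()["tcp_pos"][2].round(5),f[2].round(2))
        if f[2]>10.2:break
        z-=.0005
    r.wait(.6);print("seat",(fz(8)-b).round(2),r.sense()["clock"])
r.servo_line([*H,.396],speed=.04);r.wait(.4)
r.servo_line([*H,.46],speed=.2)
s=r.sense();print(s["clock"],s["contact_force"])
```

```text
rest [-2.17500473 -0.72887564 11.00511216]
up [ 0.10089574 -0.13144475  0.13173736] 0.3960460154410322 34.675
372.5 0.37306 5.29
372.0 0.37294 6.47
371.5 0.37289 7.78
371.0 0.37279 8.62
370.5 0.37271 10.37
seat [-1.35 -0.42 10.35] 38.0083
up [-0.15545141 -0.00386245 -0.36077795] 0.39600272658763946 39.4
372.5 0.37302 5.38
372.0 0.37294 6.22
371.5 0.37286 7.71
371.0 0.37281 9.24
370.5 0.3727 10.21
seat [-1.16 -0.26  9.95] 42.7333
44.3917 [ 0.49892753 -1.08965129  0.06317391]
```

Run:
```python
from station import r
import cv2,pickle
r.reach([.42,-.15,.46],[180,0,156])
s=r.sense();print(s["clock"])
for n in("top","side"):
    s=r.snapshot(n);pickle.dump(s,open(n+"7.pkl","wb"));cv2.imwrite(f"pics/{n}7.png",cv2.resize(s["frame"][180:360,130:350,::-1],None,fx=3.3,fy=3.3))
    a=pickle.load(open(n+"5.pkl","rb"))["frame"];import numpy as np
    for f in(pickle.load(open(n+"0.pkl","rb"))["frame"],a,s["frame"]):
        f=f.astype(int);y,x=np.nonzero(f.max(2)<60);k=(abs(x-(216 if n=="top" else 252))<12)&(abs(y-(198 if n=="top" else 262))<15);print(n,k.sum(),x[k].mean(),y[k].mean())
```

```text
45.7917
top 129 216.3798449612403 198.08527131782947
top 137 216.1021897810219 197.992700729927
top 129 216.3798449612403 198.08527131782947
side 273 251.4798534798535 262.1978021978022
side 285 251.51228070175438 262.4280701754386
side 269 251.46468401486987 262.182156133829
```

View pics/top7.png

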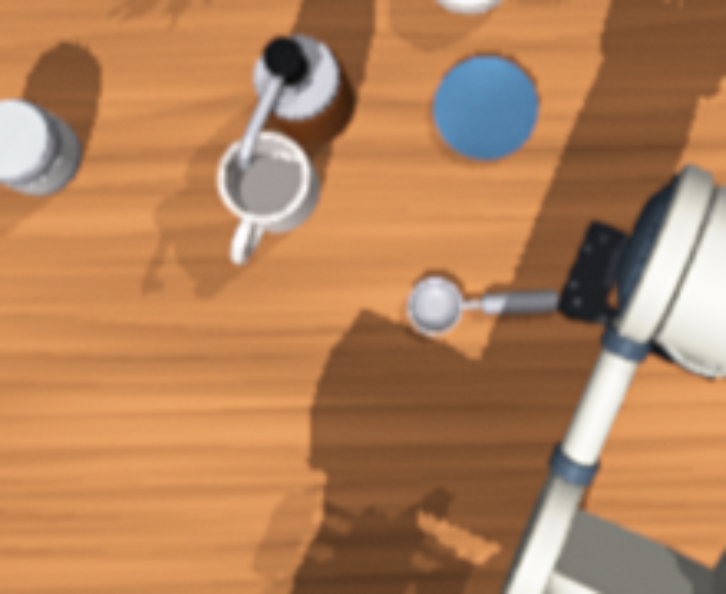

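View pics/side7.png

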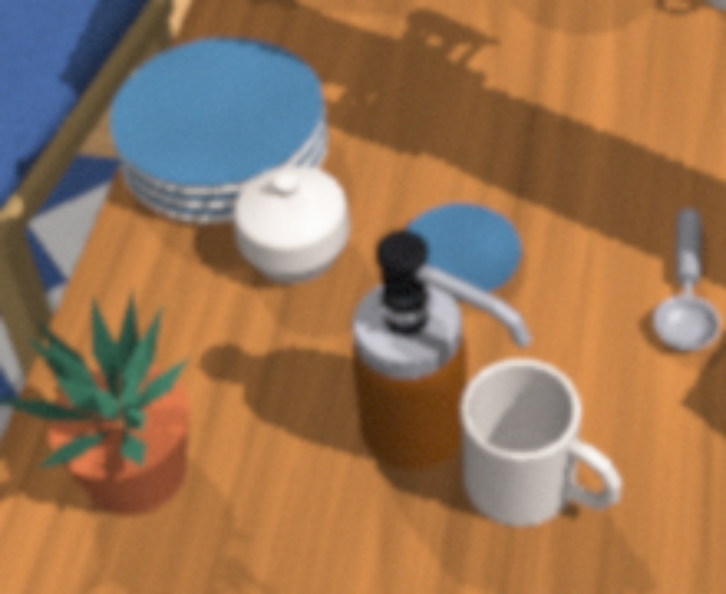

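The mug stands upright and unmoved, with its rim at side (521,407). The head is fully back up, its mask matches the first picture, and the jar and bystanders in these crops are where they were. I'm handing in.

```bash
python3 -c "
from station import r
r.hand_in();print(r.sense()['clock'])"
```

```text
the job is handed in; nothing more can be done
the job is handed in; nothing more can be done
```

The mug stands upright under the syrup jar's spout, released, and I gave it three full pump strokes before handing in at about 46 s.

- **Placing the mug:** I carried it by its handle, set it down with a light touch of about 6.6 N, and backed the gripper out along the handle.
- **Pumping:** The stop is at about 14 mm. The head was seated at about 11.0, 10.4 and 10.0 N, roughly 5.5 to 6.5 N beyond the spring. I rested there each time and let the head come fully back up. Sideways force stayed under 3 N.
- **Last checks:** In the final pictures the jar and pump head are within a fraction of a pixel of the first picture. The mug and the bystanders in the close-ups had not shifted, and the arm was clear of everything. I did not compare the creamer and cereal bowl in the final close-ups, but the arm only came near them when it picked up the mug.
- **One disagreement:** The two cameras put the mug's axis about 1 mm (side) and 7 mm (top) from the spout tip. Either is well within the mug's 36 mm inner radius.

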